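# Load the butter warmer and click it on

## Robot

A 6-joint arm with a two-finger parallel gripper is mounted at the origin on the work surface. World frame = base frame: x ahead of the robot, y to its left, z up, the work surface at z = 0. Lengths are in m, angles in rad, forces in N, time in s.
With the tool pointing down it reaches from about 0.275 to 0.875 m from the base axis. Payload 12.5 kg.
Tool frame: the origin (TCP) lies on the centre line of the jaws, within the pads' length; the fingertips stand tip_reach ahead of it and the grasp point (between the pads) lies 2 mm behind it (tip_reach is the distance from the TCP to the fingertips, in m); z points along the fingers, y is the direction in which the jaws open and shut (so a half turn about z gives the same grasp; the last joint's range is limited). The gripper opens to 85 mm and grips with 20 to 120 N. Pads are 22 mm wide; open, the fingers measure 114 mm over their backs; the gripper's body (76 mm by 85 mm) begins 54 mm behind the grasp point. The pads swing forward as they close: fully open they stand 13 mm farther back than shut.
Start: joints at [-1.281, 0.351, 1.652, -0, 1.139, -0.085], TCP at [0.201, -0.512, 0.248] pointing down, gripper open.
Joint ranges: [-2.75, 2.75], [-0.79, 2.1], [0.01, 2.65], [-1.57, 4.71], [0.07, 3.14], [-2.87, 2.87]. Speed limits (rad/s): [2.22, 2.22, 2.79, 3.14, 3.14, 3.14].

## Interface

Orientations are given as a unit quaternion [x, y, z, w].
In Python, from cell import * gives the robot as it stands.
- The arm moves only by the tool jog_arm, never from a script. Its argument "motion" is a list of rows, each a list of 7 numbers: the shift along the tool's x, y, z in m, then the turn, a rotation vector about the tool's x, y, z in degrees, then the closure, from -1 (fully open) to 1 (shut). A call has 1 to 12 rows; each row shifts and turns the commanded pose from where the row before left it, along the tool's axes as they then stand; what a row does not reach is not made up. A row lasts 1/10 s, in which the tool goes at most 50 mm and 8.59 degrees, less where a joint would pass 70% of its speed; a pose out of reach is approached as far as the arm can. A call is refused whole if a number of a shift passes 0.05 or a number of a turn 8.59, either way. A call with a gripper value outside its range is refused whole. The fingers move at their own pace and stop on an object; "force" is the grip in N (left out, the last holds). Time passes only in rows, so rows that do not move let the fingers close. It gives the time, the measured TCP pose, the force and the opening at its end, in the units of the state.
- get_obs(): the state, without advancing time (a new reading comes with each control period).
- get_image(name): name is "scene" or "side" or "wrist"; returns a dict with "color" (400x640x3 uint8, red, green, blue), "intrinsics" (3x3 intrinsics, pixels), "view" (4x4, takes a point from world to camera coordinates); the wrist camera has in their place "tool_from_camera" (4x4, takes a point from camera to tool coordinates, whose origin is the TCP and whose axes are the flange's). Camera axes: x right, y down, z forward; pixel columns grow to the right and rows downward; lengths in m; the calibration is good to about 2 mm. A picture is of the moment at which its call begins: read the wrist's pose just before it. There is no depth.
- job_done(): hands the job in, once; it reports no verdict.
The state is a dict: "time_s": time; "joints": joint angles; "joint_vel": joint speeds; "joint_efforts": joint torques, N m; "position": TCP position; "tcp_rot": TCP orientation; "ft_force": force on the tool from outside, world axes, zero at the start; "ft_torque": the same for the moment, N m; "finger_gap": finger opening in m.
Only numpy, scipy, OpenCV 4.12 (cv2) and the standard library are available. Lean on these libraries where they do the work, as an engineer would, in place of code of your own. Each camera call takes 0.05 s, during which the arm holds its last target. There are 200 camera calls.

## Task

Get the butter warmer ready for the pasta lesson: lift the steel pan by its black handle and lower it, without dropping it, into the warmer's round well so that its rim lies flat on the rim of the well all round. Then turn the red dial on the sloping front clockwise, past its click, so that it stays in the on notch. Leave the other things on the table where they are.

Things in the scene. Friction and masses are not known exactly. Their poses are not given: they have to be found in the camera images.
- warmer: aluminium butter warmer, fixed, 315 long (x) by 240 wide (y). Origin on the table; x points from its sloping front to its back, z up. Base 61 high; at its front, x -130 to -64, a black control face slopes at 35 degrees from 15 up to 61 high, facing -x and up. On the base stands a steel drum, 172 outside diameter, axis at x = 85, y = 0, top edge 136 high
- well_rim (a point): centre of the mouth of the drum's round well, at the height of its rim (136 above the table); axes as the warmer's. The well is 158 inside diameter and 69 deep, wall 7 thick
- dial (a joint): angle of the red dial, rad: 0 in the off notch, where it starts, growing clockwise for someone looking at the control face; on notch and hard stop at 1.2. A snap spring resists with 0.14 N m at first, less towards half way (0.6); past about 0.75 it snaps over to 1.2 and stays. Let go before half way, it springs back to 0
- dial_grip (a point): grip point of the red dial, on its axis, 26 above the control face; turns with it. z: the axis, outward from the face (35 degrees from vertical, leaning to the warmer's -x); x: along the grip bar to its white pointer. Bar 46 long (x), 15 wide (y), 31 tall, from 17 below to 13 above this point, on a disc 48 across, 7 thick. Pointer at 0: up the slope, at a white mark; at 1.2: at a green mark
- pan: loose round steel insert pan, 0.3 to 0.65 kg. Origin at the centre of its underside, z up. Body 108 diameter at the bottom, 136 at the top, with a flat outward rim 192 across whose underside is 60 above the origin; hung in the well, the origin is 60 below the well's rim. An arched handle stands across the mouth along y
- pan_handle (a point): middle of the pan's black handle bar, 105 above the pan's underside; axes as the pan's. Bar 156 long along y, 12 by 12 in section, carried at both ends by steel posts
- jug: loose glass jug, 100 diameter and 150 tall with a handle reaching 83 out to its +y; origin at the centre of its underside. A bystander
- bowl: loose white ceramic bowl, 130 diameter, 60 tall; origin at the centre of its underside. A bystander
- rolling_pin: loose light wood rolling pin lying on the table, 260 long along its x, 48 thick; origin under its middle. A bystander
Things that resemble listed ones, but are neither listed nor needed, are in the scene too. Leave any green look-alike of the pan alone.

How it is judged:
By the outcome, as a careful person would: the job done as asked, in the order asked, and still so for the second after the job is handed in, with the robot touching nothing.
It also fails if it takes over 58 s, if anything falls off the work surface, if the arm or the gripper's body presses on something with over 40 N, if the wrist force passes 120 N, or if a joint passes its speed limit or range.

## Working session

There is one attempt and no reset: what is moved stays moved. The work goes in short steps, Python scripts to look and compute and a tool call to move; the robot and the scene stay as the last step left them, time stands still between calls to the robot, and variables do not carry over. Pictures are saved under pics/ and viewed, about 8 in all and at most 12, crops included, and the job is handed in when it is done.

Besides the shell and the picture viewer there is one more tool, called in YAML: its name, and indented under it one key for each argument. jog_arm: Moves the arm, as the interface text tells. Its arguments: {"type":"object","properties":{"motion":{"type":"array"},"force":{"type":"number"}},"required":["motion"]}

```bash
ls; mkdir -p pics
python3 - <<'E'
from cell import *
import cv2, numpy as np
o=get_obs(); print({k:np.round(v,3).tolist() for k,v in o.items()})
for n in ("scene","side"):
    d=get_image(n); cv2.imwrite(f"pics/{n}0.png",d["color"][...,::-1]); np.savez(f"pics/{n}0.npz",**d)
    print(n,np.round(d["intrinsics"],1).tolist(),np.round(d["view"],3).tolist())
d=get_image("wrist");print(np.round(d["intrinsics"],1).tolist(),np.round(d["tool_from_camera"],3).tolist())
E
```

```text
pics
{'time_s': 0.0, 'joints': [-1.281, 0.351, 1.652, 0.0, 1.139, -0.085], 'joint_vel': [-0.002, 0.001, 0.001, -0.001, -0.0, 0.0], 'joint_efforts': [-0.0, -50.609, -29.141, -0.0, 0.004, -0.0], 'position': [0.201, -0.512, 0.248], 'tcp_rot': [0.982, 0.186, -0.0, -0.001], 'ft_force': [-0.091, 0.173, 0.257], 'ft_torque': [0.058, 0.031, -0.071], 'finger_gap': 0.085}
scene [[448.7, 0.0, 314.2], [0.0, 448.7, 197.0], [0.0, 0.0, 1.0]] [[0.341, 0.94, 0.002, -0.056], [0.804, -0.291, -0.518, -0.344], [-0.486, 0.179, -0.855, 2.008], [0.0, 0.0, 0.0, 1.0]]
side [[397.7, 0.0, 322.2], [0.0, 397.7, 195.5], [0.0, 0.0, 1.0]] [[0.992, -0.123, 0.013, -0.486], [-0.085, -0.756, -0.649, 0.019], [0.09, 0.643, -0.761, 1.497], [0.0, 0.0, 0.0, 1.0]]
[[332.0, 0.0, 319.7], [0.0, 332.0, 204.6], [0.0, 0.0, 1.0]] [[-0.001, -0.952, -0.307, 0.078], [1.0, -0.001, -0.001, -0.0], [0.0, -0.307, 0.952, -0.126], [0.0, 0.0, 0.0, 1.0]]
```

View pics/scene0.png

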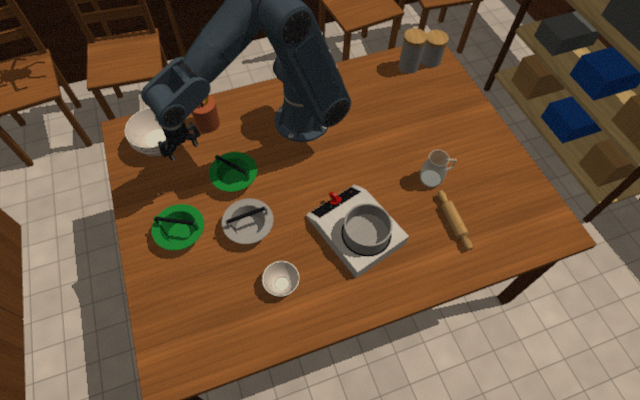

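View pics/side0.png

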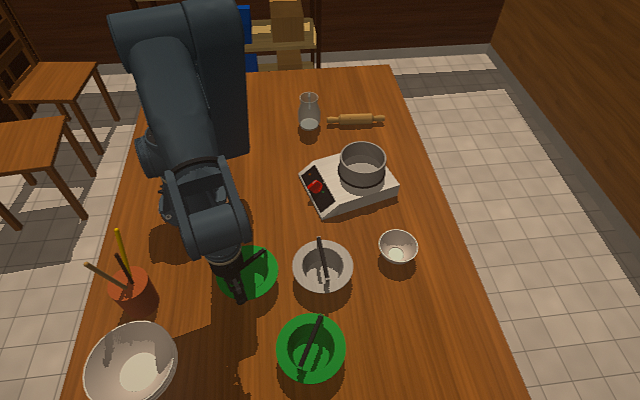

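The scene image shows the robot upper left with these items:
- Pan candidates: green pans at (233,172) and (178,228), and the steel pan at (247,222), which is the one with the steel body. In the side view the steel pan is at (322,268).
- Other round things: white bowls at (281,280) and (148,130).
- Warmer: drum at (367,228), red dial at (335,199).

Next is one close composite of the pan and warmer in both views.

```bash
cat > h.py <<'E'
import numpy as np, cv2
def load(n): return dict(np.load(f"pics/{n}.npz"))
def proj(d,P):
    P=np.atleast_2d(P); c=P@d["view"][:3,:3].T+d["view"][:3,3]; q=c@d["intrinsics"].T; return q[:,:2]/q[:,2:]
def ray(d,uv):
    uv=np.atleast_2d(uv); v=np.c_[uv,np.ones(len(uv))]@np.linalg.inv(d["intrinsics"]).T
    R=d["view"][:3,:3]; return -R.T@d["view"][:3,3], v@R
def plane(d,uv,z):
    c,v=ray(d,uv); return c+v*((z-c[2])/v[:,2:])
def tri(ds,uvs):
    A=np.zeros((3,3));b=np.zeros(3)
    for d,uv in zip(ds,uvs):
        c,v=ray(d,uv); v=v[0]/np.linalg.norm(v[0]); M=np.eye(3)-np.outer(v,v); A+=M;b+=M@c
    return np.linalg.solve(A,b)
def circ(P):
    A=np.c_[2*P[:,:2],np.ones(len(P))]; s=np.linalg.lstsq(A,(P[:,:2]**2).sum(1),rcond=None)[0]
    return s[:2],np.sqrt(s[2]+s[0]**2+s[1]**2)
E
python3 - <<'E'
from h import *
a=load("scene0")["color"];b=load("side0")["color"]
def c(i,x,y,w=100,h=75): return cv2.resize(i[y:y+h,x:x+w],(400,300),interpolation=cv2.INTER_CUBIC)
m=np.vstack([np.hstack([c(a,200,180),c(a,305,190)]),np.hstack([c(b,275,230),c(b,298,140)])])
cv2.imwrite("pics/crop1.png",m[...,::-1])
E
```

```text
(no output)
```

View pics/crop1.png

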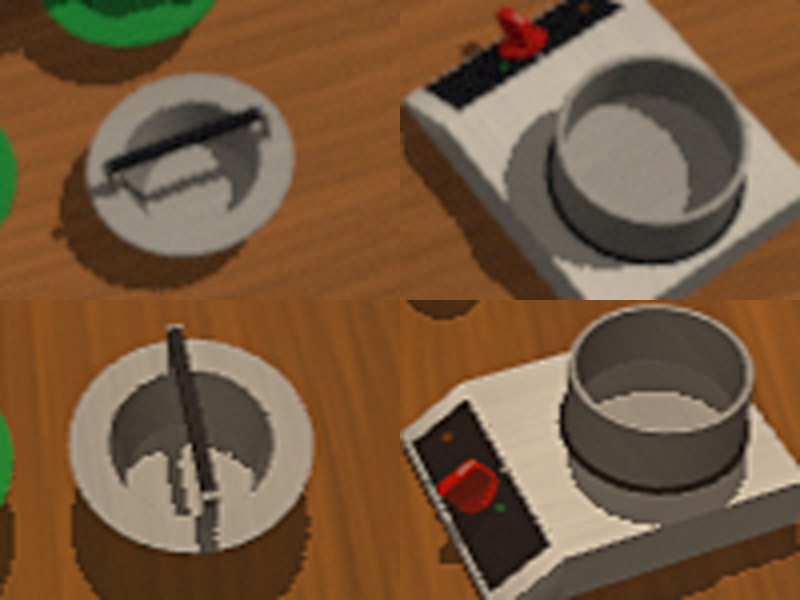

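The close crop confirms a steel-grey pan with a black handle bar. Its ends are at about (227,222) and (265,209) in scene, and (319,237) and (327,278) in side. The drum rim and control face are clear, and the dial points up the slope.

```bash
cat >> h.py <<'E'
def cr(pts,off,q): # crop1 picks -> pixels
    return (np.array(pts,float)-q)/4+off-0.375
E
python3 - <<'E'
from h import *
from scipy.optimize import least_squares
s=load("scene0");d=load("side0")
a=cr([[108,167],[260,115]],[200,180],[0,0]); b=cr([[209,492],[176,330]],[275,230],[0,300])
H=np.array([tri([s,d],[a[i],b[i]]) for i in (0,1)]); print("handle ends",H.round(4).tolist(),"mid",H.mean(0).round(4),"yaw",np.degrees(np.arctan2(*(H[1]-H[0])[[1,0]])),np.linalg.norm(H[1]-H[0]))
def rim(I,P,z,name,r):
    X=plane(I,P,z); f=least_squares(lambda q:np.hypot(X[:,0]-q[0],X[:,1]-q[1])-r,X.mean(0)[:2],loss="soft_l1",f_scale=.002); print(name,f.x.round(4),"rms mm",(1e3*np.sqrt((f.fun**2).mean())).round(1),circ(X)); return f.x
for n,I,(x,y),(w,h) in (("scene",s,(215,192),(64,58)),("side",d,(286,312-80),(72,74))):
    hsv=cv2.cvtColor(I["color"],cv2.COLOR_RGB2HSV); m=((hsv[...,1]<75)&(hsv[...,2]>70)).astype(np.uint8); k=np.zeros_like(m);k[y:y+h,x:x+w]=1;m=cv2.morphologyEx(m*k,cv2.MORPH_OPEN,np.ones((3,3),np.uint8))
    c=max(cv2.findContours(m,cv2.RETR_EXTERNAL,cv2.CHAIN_APPROX_NONE)[0],key=cv2.contourArea); P=cv2.convexHull(c)[:,0].astype(float)
    print(n,cv2.boundingRect(c)); rim(I,P,.062,"pan "+n,.096)
rim(s,cr([[650,55],[655,225],[553,140],[748,140],[580,85],[722,80],[585,198],[722,198]],[305,190],[400,0]),.136,"drum scene",.086)
rim(d,cr([[658,306],[662,433],[566,365],[753,370],[595,322],[722,322],[595,413],[728,416]],[298,140],[400,300]),.136,"drum side",.086)
sp=cr([[460,108],[625,5]],[305,190],[400,0]); 
t=plane(s,sp,.06); print("scene top edge",t.round(4).tolist(),np.degrees(np.arctan2(*(t[1]-t[0])[[1,0]]))-90)
dp=cr([[412,440],[475,400],[550,548],[490,592]],[298,140],[400,300])
t=plane(d,dp[1:3],.06);print("side top edge",t.round(4).tolist(),np.degrees(np.arctan2(*(t[0]-t[1])[[1,0]]))-90)
t=plane(d,dp[[0,3]],.018);print("side low edge",t.round(4).tolist(),np.degrees(np.arctan2(*(t[0]-t[1])[[1,0]]))-90)
ds=cr([[525,40]],[305,190],[400,0])[0];dd=cr([[470,487]],[298,140],[400,300])[0];print("dial",tri([s,d],[ds,dd]).round(4))
E
```

```text
handle ends [[0.4481, -0.4393, 0.1095], [0.4416, -0.2941, 0.1088]] mid [ 0.4449 -0.3667  0.1092] yaw 92.5778627923849 0.1453123433781334
scene (222, 199, 51, 45)
pan scene [ 0.4425 -0.3673] rms mm 1.0 (array([ 0.44256551, -0.36744834]), np.float64(0.09508695464139359))
side (293, 241, 33, 52)
pan side [ 0.4453 -0.367 ] rms mm 23.0 (array([ 0.42030829, -0.36501048]), np.float64(0.07962584218131205))
drum scene [0.6419 0.0262] rms mm 2.7 (array([0.64261241, 0.02654772]), np.float64(0.08482207066473983))
drum side [0.6422 0.0274] rms mm 1.7 (array([0.64241501, 0.02728799]), np.float64(0.08549955317605697))
scene top edge [[0.5188, -0.1073, 0.06], [0.4665, 0.0832, 0.06]] 15.3662755693787
side top edge [[0.4763, 0.0787, 0.06], [0.5218, -0.1141, 0.06]] 13.292219948461508
side low edge [[0.4132, 0.072, 0.018], [0.4668, -0.1251, 0.018]] 15.211320097234434
dial [ 0.4607 -0.018   0.0425]
```

```bash
cat >> h.py <<'E'
from scipy.spatial.transform import Rotation as Ro
def pose(tx,tilt=0):
    """tool-down orientation with tool x at world heading tx (deg); tilt: lean of tool z towards -toolx (deg)"""
    t=np.radians(tx); x=np.array([np.cos(t),np.sin(t),0]); z=np.array([0,0,-1.]); R=np.c_[x,np.cross(z,x),z]
    return Ro.from_matrix(R)*Ro.from_rotvec([0,-tilt,0],degrees=True)
def go(o,p,R):
    """remaining shift in the present tool axes (mm), turn rotvec tool axes (deg)"""
    C=Ro.from_quat(o["tcp_rot"]); print("shift mm (now tool)",(1e3*C.inv().apply(np.array(p)-o["position"])).round(1),"(final tool)",(1e3*R.inv().apply(np.array(p)-o["position"])).round(1),"turn deg",np.degrees((C.inv()*R).as_rotvec()).round(1))
E
python3 - <<'E'
import cell; print({k:v for k,v in vars(cell).items() if not k.startswith('_')})
from h import *
o=cell.get_obs(); go(o,[.444,-.367,.26],pose(92.6))
E
```

```text
{'get_image': <function make.<locals>.drawn_camera at 0x7ff27d1940e0>, 'job_done': <function connect.<locals>.done at 0x7ff27d103740>, 'get_obs': <function make.<locals>.<lambda> at 0x7ff27d1945e0>, 'IKError': <class 'cell.IKError'>, 'tip_reach': 0.017}
shift mm (now tool) [278.8 -45.7 -12. ] (final tool) [133.4 249.  -12.1] turn deg [ -0.   -0.  -71.1]
```

jog_arm:
  motion:
    - [0.0465,-0.0076,-0.002,0,0,0,-1]
    - [0.0465,-0.0076,-0.002,0,0,0,-1]
    - [0.0465,-0.0076,-0.002,0,0,0,-1]
    - [0.0465,-0.0076,-0.002,0,0,0,-1]
    - [0.0465,-0.0076,-0.002,0,0,0,-1]
    - [0.0465,-0.0076,-0.002,0,0,0,-1]
    - [0,0,0,0,0,-8.5,-1]
    - [0,0,0,0,0,-8.5,-1]
    - [0,0,0,0,0,-8.5,-1]
    - [0,0,0,0,0,-8.5,-1]
    - [0,0,0,0,0,-8.5,-1]
    - [0,0,0,0,0,-8.5,-1]

```text
time_s: 1.35
position: [0.4442, -0.3671, 0.26]
tcp_rot: [0.805, 0.594, -0.0, -0.0]
ft_force: [0.9, -0.0, -0.5]
finger_gap: 0.0856
```

jog_arm:
  motion:
    - [0,0,0,0,0,-8.5,-1]
    - [0,0,0,0,0,-8.5,-1]
    - [0,0,0,0,0,-3.1,-1]
    - [0,0,0,0,0,0,-1]
    - [0,0,0,0,0,0,-1]

```text
time_s: 1.85
position: [0.4443, -0.3672, 0.2601]
tcp_rot: [0.692, 0.722, 0.0, -0.0]
ft_force: [0.3, -0.3, -0.7]
finger_gap: 0.0855
```

Run:
```python
from h import *
from cell import *
o=get_obs(); d=get_image("wrist"); cv2.imwrite("pics/w1.png",d["color"][...,::-1])
T=np.eye(4);T[:3,:3]=Ro.from_quat(o["tcp_rot"]).as_matrix();T[:3,3]=o["position"]
d["view"]=np.linalg.inv(T@d.pop("tool_from_camera")); np.savez("pics/w1.npz",**d)
go(o,[.444,-.367,.26],pose(92.6)); print(o["ft_force"].round(2), proj(d,[.444,-.367,.105]))
```

```text
shift mm (now tool) [ 0.2 -0.2  0.1] (final tool) [ 0.2 -0.2  0.1] turn deg [-0.  -0.  -0.1]
[ 0.32 -0.25 -0.66] [[320.26167649 191.76422009]]
```

View pics/w1.png

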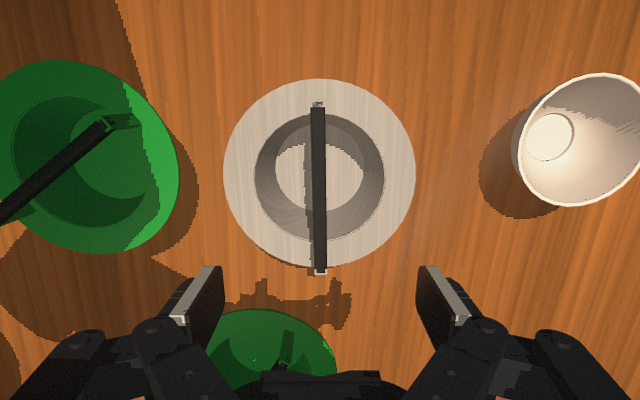

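The wrist view shows the steel pan below. Its black bar runs from (318,105) to (320,272), between the open fingers.

Run:
```python
from h import *
from cell import *
d=load("w1"); P=plane(d,[[317.5,106],[320,271]],.111); print(P.round(4),P.mean(0),np.degrees(np.arctan2(*(P[0]-P[1])[[1,0]])))
X=plane(d,[[223,175],[415,175],[319,79],[250,106],[388,108]],.062); print(circ(X))
m=P.mean(0); go(get_obs(),[m[0],m[1],.104],pose(92.6))
```

```text
[[ 0.4387 -0.2947  0.111 ]
 [ 0.4469 -0.4418  0.111 ]] [ 0.44283685 -0.36825139  0.111     ] 93.18967876249059
(array([ 0.44239646, -0.36774035]), np.float64(0.09603987112919053))
shift mm (now tool) [ -1.1  -1.4 156.2] (final tool) [ -1.   -1.5 156.2] turn deg [-0.  -0.  -0.1]
```

jog_arm:
  motion:
    - [-0.001,-0.0015,0.03,0,0,-0.6,-1]
    - [0,0,0.03,0,0,0,-1]
    - [0,0,0.03,0,0,0,-1]
    - [0,0,0.03,0,0,0,-1]
    - [0,0,0.022,0,0,0,-1]
    - [0,0,0.014,0,0,0,-1]
    - [0,0,0,0,0,0,-1]
    - [0,0,0,0,0,0,1]
    - [0,0,0,0,0,0,1]
    - [0,0,0,0,0,0,1]
    - [0,0,0,0,0,0,1]
    - [0,0,0,0,0,0,1]
  force: 80

```text
time_s: 3.1
position: [0.443, -0.3684, 0.1047]
tcp_rot: [0.687, 0.726, 0.0, 0.0]
ft_force: [9.7, 0.8, 2.9]
finger_gap: 0.0123
```

jog_arm:
  motion:
    - [0,0,0,0,0,0,1]
    - [0,0,0,0,0,0,1]
    - [0,0,0,0,0,0,1]
    - [0,0,0,0,0,0,1]

```text
time_s: 3.5
position: [0.4433, -0.3685, 0.1047]
tcp_rot: [0.687, 0.726, 0.0, 0.001]
ft_force: [3.3, -0.3, 3.3]
finger_gap: 0.0103
```

jog_arm:
  motion:
    - [0,0,-0.005,0,0,0,1]
    - [0,0,-0.01,0,0,0,1]
    - [0,0,-0.015,0,0,0,1]
    - [0,0,-0.02,0,0,0,1]
    - [0,0,-0.025,0,0,0,1]
    - [0,0,-0.025,0,0,0,1]
    - [0,0,-0.025,0,0,0,1]
    - [0,0,-0.025,0,0,0,1]
    - [0,0,-0.02,0,0,0,1]
    - [0,0,-0.015,0,0,0,1]
    - [0,0,-0.01,0,0,0,1]
    - [0,0,0,0,0,0,1]

```text
time_s: 4.7
position: [0.443, -0.3684, 0.3009]
tcp_rot: [0.687, 0.726, -0.0, 0.001]
ft_force: [0.1, 0.6, -5.2]
finger_gap: 0.0103
```

Run:
```python
from h import *
from cell import *
o=get_obs(); print(o["ft_force"].round(2),o["ft_torque"].round(2),o["finger_gap"],o["position"])
go(o,[.642,.027,.30],pose(93.2))
for n in ("scene","side"):
    d=get_image(n); np.savez(f"pics/{n}1.npz",**d)
```

```text
[ 0.13  0.57 -5.17] [-0.05 -0.06  0.01] 0.010306069806289916 [ 0.44295004 -0.36843353  0.30094305]
shift mm (now tool) [383.8 220.6   0.6] (final tool) [383.7 220.8   0.9] turn deg [ 0.1  0.1 -0. ]
```

jog_arm:
  motion:
    - [0.0043,0.0025,0,0,0,0,1]
    - [0.0087,0.005,0,0,0,0,1]
    - [0.013,0.0075,0,0,0,0,1]
    - [0.0173,0.01,0,0,0,0,1]
    - [0.0191,0.011,0,0,0,0,1]
    - [0.0191,0.011,0,0,0,0,1]
    - [0.0191,0.011,0,0,0,0,1]
    - [0.0191,0.011,0,0,0,0,1]
    - [0.0191,0.011,0,0,0,0,1]
    - [0.0191,0.011,0,0,0,0,1]
    - [0.0191,0.011,0,0,0,0,1]
    - [0.0191,0.011,0,0,0,0,1]

```text
time_s: 6.0
position: [0.5453, -0.1641, 0.2991]
tcp_rot: [0.687, 0.727, 0.0, -0.0]
ft_force: [0.4, -0.4, -6.4]
finger_gap: 0.0103
```

jog_arm:
  motion:
    - [0.0191,0.011,0,0,0,0,1]
    - [0.0191,0.011,0,0,0,0,1]
    - [0.0191,0.011,0,0,0,0,1]
    - [0.0191,0.011,0,0,0,0,1]
    - [0.0191,0.011,0,0,0,0,1]
    - [0.0191,0.011,0,0,0,0,1]
    - [0.0191,0.011,0,0,0,0,1]
    - [0.0173,0.01,0,0,0,0,1]
    - [0.0156,0.009,0,0,0,0,1]
    - [0.0104,0.006,0,0,0,0,1]
    - [0.0069,0.004,0,0,0,0,1]
    - [0.0043,0.0025,0,0,0,0,1]

```text
time_s: 7.2
position: [0.6429, 0.0282, 0.2992]
tcp_rot: [0.687, 0.727, -0.0, -0.0]
ft_force: [-0.4, -0.8, -5.6]
finger_gap: 0.0102
```

jog_arm:
  motion:
    - [0,0,0,0,0,0,1]
    - [0,0,0,0,0,0,1]
    - [0,0,0,0,0,0,1]

```text
time_s: 7.5
position: [0.6426, 0.0271, 0.2994]
tcp_rot: [0.687, 0.726, -0.0, 0.0]
ft_force: [-0.4, -0.4, -5.5]
finger_gap: 0.0103
```

Run:
```python
from h import *
from cell import *
o=get_obs(); go(o,[.642,.027,.30],pose(93.2)); print(o["position"],o["finger_gap"],o["ft_force"].round(1))
I=[]
for n in ("scene","side"):
    d=get_image(n); np.savez(f"pics/{n}2.npz",**d); I.append(d["color"])
# drum re-measured from images 1 (pan away)
a=load("scene1")["color"];b=load("side1")["color"]
def c(i,x,y,w=100,h=75): return cv2.resize(i[y:y+h,x:x+w],(400,300),interpolation=cv2.INTER_CUBIC)
m=np.vstack([np.hstack([c(a,305,190),c(b,298,140)]),np.hstack([c(I[0],305,175),c(I[1],298,110)])])
cv2.imwrite("pics/crop2.png",m[...,::-1])
```

```text
shift mm (now tool) [-0.1 -0.6 -0.6] (final tool) [-0.1 -0.6 -0.6] turn deg [-0.   0.  -0.1]
[0.6425948  0.0271145  0.29936996] 0.0103017465916808 [-0.4 -0.4 -5.5]
```

View pics/crop2.png

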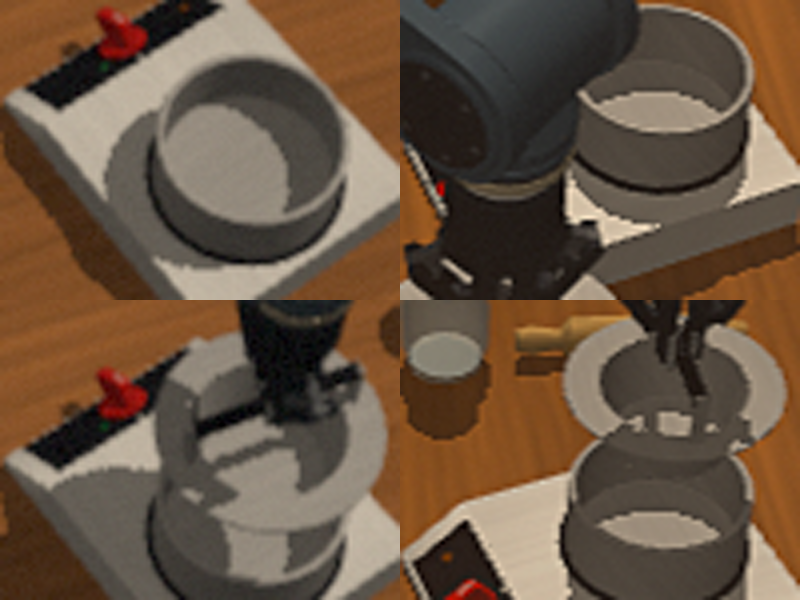

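The pan hangs level over the drum, with its rim above the drum's mouth in both views. I'll check its centre from the rim picks.

Run:
```python
from h import *
from cell import *
s=load("scene2");d=load("side2")
for z in (.25,.257,.264):
  print(z,circ(plane(d,cr([[564,385],[787,390],[675,319],[590,345],[760,345],[600,432]],[298,110],[400,300]),z)),
  circ(plane(s,cr([[156,430],[386,440],[185,360],[180,490],[268,530],[340,510]],[305,175],[0,300]),z)))
go(get_obs(),[.642,.027,.181],pose(93.2))
```

```text
0.25 (array([0.64897528, 0.03402488]), np.float64(0.09507504948451845)) (array([0.6388982 , 0.03092813]), np.float64(0.09482407778729779))
0.257 (array([0.64666926, 0.02599424]), np.float64(0.09434201870512685)) (array([0.64233372, 0.02855544]), np.float64(0.09430930144977322))
0.264 (array([0.64436325, 0.01796361]), np.float64(0.0936089879257356)) (array([0.64576925, 0.02618276]), np.float64(0.09379452511224813))
shift mm (now tool) [ -0.2  -0.6 118.4] (final tool) [ -0.2  -0.6 118.4] turn deg [-0.   0.  -0.1]
```

jog_arm:
  motion:
    - [0,-0.001,0.01,0,0,0,1]
    - [0,0,0.015,0,0,0,1]
    - [0,0,0.015,0,0,0,1]
    - [0,0,0.015,0,0,0,1]
    - [0,0,0.015,0,0,0,1]
    - [0,0,0.012,0,0,0,1]
    - [0,0,0.01,0,0,0,1]
    - [0,0,0.01,0,0,0,1]
    - [0,0,0.006,0,0,0,1]
    - [0,0,0.004,0,0,0,1]
    - [0,0,0,0,0,0,1]
    - [0,0,0,0,0,0,1]

```text
time_s: 8.8
position: [0.6419, 0.0276, 0.1877]
tcp_rot: [0.687, 0.726, 0.0, 0.0]
ft_force: [-0.7, 0.2, -5.4]
finger_gap: 0.0106
```

jog_arm:
  motion:
    - [0,0,0.002,0,0,0,1]
    - [0,0,0.002,0,0,0,1]
    - [0,0,0,0,0,0,1]
    - [0,0,0,0,0,0,1]

```text
time_s: 9.2
position: [0.6417, 0.0276, 0.1833]
tcp_rot: [0.687, 0.726, -0.0, -0.0]
ft_force: [-0.3, -0.1, -4.7]
finger_gap: 0.0103
```

jog_arm:
  motion:
    - [0,0,0.0015,0,0,0,1]
    - [0,0,0.001,0,0,0,1]
    - [0,0,0,0,0,0,1]
    - [0,0,0,0,0,0,1]

```text
time_s: 9.6
position: [0.6417, 0.0276, 0.1808]
tcp_rot: [0.687, 0.726, -0.0, -0.0]
ft_force: [-0.2, 0.6, -4.9]
finger_gap: 0.0106
```

jog_arm:
  motion:
    - [0,0,0.001,0,0,0,1]
    - [0,0,0.001,0,0,0,1]
    - [0,0,0,0,0,0,1]
    - [0,0,0,0,0,0,1]

```text
time_s: 10.0
position: [0.6418, 0.0276, 0.1805]
tcp_rot: [0.687, 0.726, 0.0, 0.0]
ft_force: [-6.8, -0.4, 9.4]
finger_gap: 0.0104
```

jog_arm:
  motion:
    - [0,0,-0.0005,0,0,0,0.5]
    - [0,0,0,0,0,0,0.2]
    - [0,0,0,0,0,0,-1]
    - [0,0,0,0,0,0,-1]
    - [0,0,0,0,0,0,-1]
    - [0,0,0,0,0,0,-1]
    - [0,0,-0.01,0,0,0,-1]
    - [0,0,-0.03,0,0,0,-1]
    - [0,0,-0.04,0,0,0,-1]
    - [0,0,-0.04,0,0,0,-1]
    - [0,0,0,0,0,0,-1]
    - [0,0,0,0,0,0,-1]

```text
time_s: 11.2
position: [0.6419, 0.0276, 0.3005]
tcp_rot: [0.687, 0.726, 0.001, 0.001]
ft_force: [0.3, -0.3, -0.3]
finger_gap: 0.0853
```

Run:
```python
from h import *
from cell import *
o=get_obs(); print(o["position"],o["joints"].round(2))
I=[]
for n in ("scene","side"):
    d=get_image(n); np.savez(f"pics/{n}3.npz",**d); I.append(d["color"])
d=get_image("wrist")
T=np.eye(4);T[:3,:3]=Ro.from_quat(o["tcp_rot"]).as_matrix();T[:3,3]=o["position"]
d["view"]=np.linalg.inv(T@d.pop("tool_from_camera")); np.savez("pics/w3.npz",**d)
def c(i,x,y,w=100,h=75): return cv2.resize(i[y:y+h,x:x+w],(400,300),interpolation=cv2.INTER_CUBIC)
m=np.vstack([np.hstack([c(I[0],305,185),c(I[1],298,130)]),np.hstack([cv2.resize(d["color"],(400,250)),np.zeros((250,400,3),np.uint8)])])
cv2.imwrite("pics/crop3.png",m[...,::-1])
```

```text
[0.64188358 0.02761009 0.30051123] [-0.03  0.48  1.33 -0.    1.33 -0.08]
```

View pics/crop3.png

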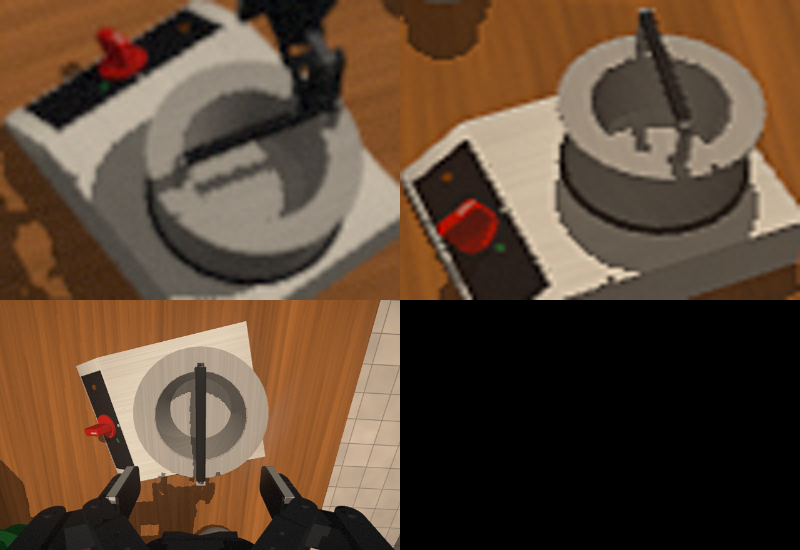

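Pan is seated, its rim even and level on the drum in both views. The dial is still at its mark. I'll measure the warmer's yaw and origin from the wrist view's base edges.

Run:
```python
from h import *
from cell import *
d=load("w3"); hsv=cv2.cvtColor(d["color"],cv2.COLOR_RGB2HSV); m=((hsv[...,1]<90)&(hsv[...,2]>110)).astype(np.uint8)
cs=np.arange(200,380); top=np.array([[c,np.argmax(m[:120,c])] for c in cs])
rs=np.arange(50,110); rt=np.array([[380+np.max(np.nonzero(m[r,380:440])[0]),r] for r in rs])
def fl(P,n):
    vx,vy,x,y=cv2.fitLine(P.astype(np.float32),cv2.DIST_HUBER,0,.01,.01).ravel(); Q=plane(d,np.array([[x-40*vx,y-40*vy],[x+40*vx,y+40*vy]]),.061); v=Q[1]-Q[0]; a=np.degrees(np.arctan2(v[1],v[0])); print(n,Q.round(4).tolist(),"ang",round(a,2)); return Q
A=fl(top,"y+ edge");B=fl(rt,"x+ edge")
yaw=np.radians(14.6)
for yd in (14,14.6,15.2):
    y=np.radians(yd);ex=np.array([np.cos(y),np.sin(y)]);ey=np.array([-ex[1],ex[0]])
    o=ex*(B.mean(0)[:2]@ex-.185)+ey*(A.mean(0)[:2]@ey-.12); print(yd,"origin edges",o.round(4),"drum->",(o+.085*ex).round(4),"dialgrip nominal",(o-.1119*ex).round(4))
# red blobs
for n in ("scene0","side0","w3"):
    I=load(n);h=cv2.cvtColor(I["color"],cv2.COLOR_RGB2HSV);r=(((h[...,0]<6)|(h[...,0]>174))&(h[...,1]>170)&(h[...,2]>70)).astype(np.uint8)
    if n=="scene0": r[:185]=0;r[:, :310]=0
    if n=="side0": r[:, :290]=0
    N,_,st,ce=cv2.connectedComponentsWithStats(r); k=1+np.argmax(st[1:,4]);print(n,st[k],ce[k].round(1))
    np.save(f"pics/r_{n}.npy",ce[k])
P=tri([load("scene0"),load("side0"),load("w3")],[np.load(f"pics/r_{n}.npy") for n in("scene0","side0","w3")]);print(P)
```

```text
y+ edge [[0.5651, 0.1306, 0.061], [0.6434, 0.1527, 0.061]] ang 15.77
x+ edge [[0.7082, 0.1653, 0.061], [0.7295, 0.0896, 0.061]] ang -74.29
14 origin edges [0.5583 0.0065] drum-> [0.6408 0.0271] dialgrip nominal [ 0.4497 -0.0205]
14.6 origin edges [0.5593 0.006 ] drum-> [0.6415 0.0274] dialgrip nominal [ 0.451  -0.0223]
15.2 origin edges [0.5603 0.0054] drum-> [0.6423 0.0277] dialgrip nominal [ 0.4523 -0.024 ]
scene0 [329 192  13  13 105] [334.5 198.7]
side0 [307 180  16  13 131] [315.1 186.5]
w3 [ 135  183   51   38 1149] [163.9 203.9]
[ 0.45918194 -0.02393307  0.04982248]
```

jog_arm:
  motion:
    - [-0.009,-0.041,0,0,0,0,-1]
    - [-0.009,-0.041,0,0,0,0,-1]
    - [-0.009,-0.041,0,0,0,0,-1]
    - [-0.009,-0.041,0,0,0,0,-1]
    - [-0.009,-0.041,0,0,0,0,-1]
    - [-0.009,-0.041,0,0,0,0,-1]
    - [0,0,0,0,0,-8.5,-1]
    - [0,0,0,0,0,-8.5,-1]
    - [0,0,0,0,0,-8.5,-1]
    - [0,0,0,0,0,-8.5,-1]
    - [0,0,0,0,0,-8.5,-1]
    - [0,0,0,0,0,-8.5,-1]

```text
time_s: 12.55
position: [0.3987, -0.0398, 0.2985]
tcp_rot: [0.305, 0.952, -0.0, -0.001]
ft_force: [0.3, -0.5, -0.2]
finger_gap: 0.0855
```

jog_arm:
  motion:
    - [0,0,0,0,0,-8.5,-1]
    - [0,0,0,0,0,-8.5,-1]
    - [0,0,0,0,0,-8.5,-1]
    - [0,0,0,0,0,-8.5,-1]
    - [0,0,0,0,0,-8.5,-1]
    - [0,0,0,0,0,-8.5,-1]
    - [0,0,0,0,-8.5,0,-1]
    - [0,0,0,0,-8.5,0,-1]
    - [0,0,0,0,-8.5,0,-1]
    - [0,0,0,0,-8.5,0,-1]
    - [0,0,0,0,-1,0,-1]
    - [0,0,0,0,0,0,-1]

```text
time_s: 13.75
position: [0.3983, -0.0398, 0.2983]
tcp_rot: [-0.126, 0.947, 0.04, 0.294]
ft_force: [0.2, 0.6, 0.3]
finger_gap: 0.0854
```

```bash
cat >> h.py <<'E'
Y=np.radians(15.6); EX=np.array([np.cos(Y),np.sin(Y),0]); O=np.array([.561,.005,0])
AX=-np.sin(np.radians(35))*EX+np.array([0,0,np.cos(np.radians(35))]); FOOT=O-.097*EX+np.array([0,0,.038])
E
python3 - <<'E'
from h import *
from cell import *
o=get_obs(); print(o["position"],o["joints"].round(2))
for h in (.12,.031): go(o,FOOT+h*AX,pose(195.6,35))
d=get_image("wrist"); T=np.eye(4);T[:3,:3]=Ro.from_quat(o["tcp_rot"]).as_matrix();T[:3,3]=o["position"]
d["view"]=np.linalg.inv(T@d.pop("tool_from_camera")); np.savez("pics/w4.npz",**d); print(proj(d,[FOOT+.03*AX]))
E
```

```text
[ 0.39826379 -0.03980054  0.2983321 ] [-0.46 -0.21  2.25  0.6   0.72 -2.67]
shift mm (now tool) [ 89.4  -0.9 135.2] (final tool) [ 90.5  -0.6 134.4] turn deg [-0.2 -0.5 -0.4]
shift mm (now tool) [ 88.7  -0.7 224.2] (final tool) [ 90.5  -0.6 223.4] turn deg [-0.2 -0.5 -0.4]
[[318.78696092  87.38954391]]
```

jog_arm:
  motion:
    - [0.015,0,0.022,-0.2,-0.5,-0.4,-1]
    - [0.015,0,0.022,0,0,0,-1]
    - [0.015,0,0.022,0,0,0,-1]
    - [0.015,0,0.022,0,0,0,-1]
    - [0.015,0,0.023,0,0,0,-1]
    - [0.0155,-0.0006,0.023,0,0,0,-1]
    - [0,0,0,0,0,0,-1]
    - [0,0,0,0,0,0,-1]

```text
time_s: 14.6
position: [0.4096, -0.0124, 0.1804]
tcp_rot: [-0.119, 0.956, 0.027, 0.269]
ft_force: [-0.3, 0.7, 0.2]
finger_gap: 0.0852
```

Run:
```python
from h import *
from cell import *
o=get_obs(); print(o["position"],o["joints"].round(2))
for h in (.12,.031): go(o,FOOT+h*AX,pose(195.6,35))
d=get_image("wrist"); T=np.eye(4);T[:3,:3]=Ro.from_quat(o["tcp_rot"]).as_matrix();T[:3,3]=o["position"]
d["view"]=np.linalg.inv(T@d.pop("tool_from_camera")); np.savez("pics/w5.npz",**d); cv2.imwrite("pics/w5.png",d["color"][...,::-1])
print(proj(d,[FOOT+.039*AX,FOOT+.007*AX, FOOT+.039*AX+.023*np.cross(np.cross(AX,EX),AX)]))
```

```text
[ 0.4096271  -0.01238536  0.18041183] [-0.31  0.04  2.37  0.84  0.36 -2.87]
shift mm (now tool) [ 35.6 -23.9  30.3] (final tool) [ 37.9 -24.   27.3] turn deg [-1.5 -3.7 -1. ]
shift mm (now tool) [ 29.9 -21.5 119.1] (final tool) [ 37.9 -24.  116.3] turn deg [-1.5 -3.7 -1. ]
[[289.37031533 167.43705907]
 [293.89371765 162.24687176]
 [290.37856988 192.89846671]]
```

View pics/w5.png

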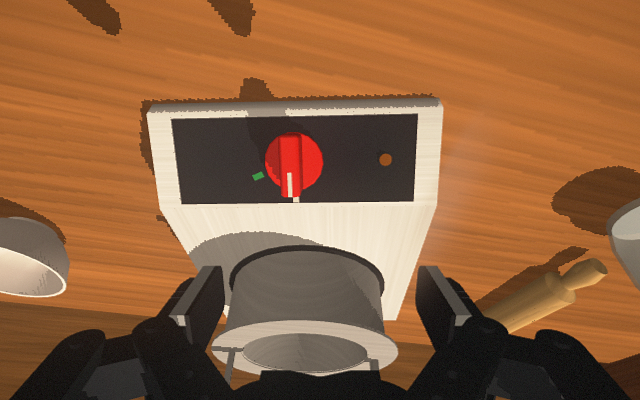

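The wrist view shows the dial bar at (290,170) with its pointer at the white mark, where I predicted it, and the green mark at (258,176). The last joint sits at its limit, so I'll turn the wrist half a turn for the same grasp.

jog_arm:
  motion:
    - [0,0,-0.01,0,0,8.5,-1]
    - [0,0,0,0,0,8.5,-1]
    - [0,0,0,0,0,8.5,-1]
    - [0,0,0,0,0,8.5,-1]
    - [0,0,0,0,0,8.5,-1]
    - [0,0,0,0,0,8.5,-1]
    - [0,0,0,0,0,8.5,-1]
    - [0,0,0,0,0,8.5,-1]
    - [0,0,0,0,0,8.5,-1]
    - [0,0,0,0,0,8.5,-1]
    - [0,0,0,0,0,8.5,-1]
    - [0,0,0,0,0,8.5,-1]

```text
time_s: 15.85
position: [0.4046, -0.0143, 0.1898]
tcp_rot: [0.67, 0.691, 0.227, 0.149]
ft_force: [-0.4, -0.8, 0.4]
finger_gap: 0.0852
```

jog_arm:
  motion:
    - [0,0,0,0,0,8.5,-1]
    - [0,0,0,0,0,8.5,-1]
    - [0,0,0,0,0,8.5,-1]
    - [0,0,0,0,0,8.5,-1]
    - [0,0,0,0,0,8.5,-1]
    - [0,0,0,0,0,8.5,-1]
    - [0,0,0,0,0,8.5,-1]
    - [0,0,0,0,0,8.5,-1]
    - [0,0,0,0,0,8.5,-1]
    - [0,0,0,0,0,0,-1]

```text
time_s: 16.85
position: [0.4046, -0.0143, 0.1897]
tcp_rot: [0.954, 0.129, 0.27, -0.023]
ft_force: [0.1, 0.6, -0.5]
finger_gap: 0.0852
```

```bash
cat > s.py <<'E'
from h import *
from cell import *
import sys
o=get_obs(); print(o["position"].round(4),o["joints"].round(2),o["ft_force"].round(1))
for h in map(float,sys.argv[1:]): go(o,FOOT+h*AX,pose(15.6,-35))
E
python3 s.py .12 .031
```

```text
[ 0.4046 -0.0143  0.1897] [-0.32  0.01  2.37  0.79  0.39  0.3 ] [ 0.1  0.6 -0.5]
shift mm (now tool) [-36.5  22.2  41. ] (final tool) [-38.8  23.5  38. ] turn deg [1.6 3.6 0.3]
shift mm (now tool) [-30.9  19.8 129.8] (final tool) [-38.8  23.5 127. ] turn deg [1.6 3.6 0.3]
```

jog_arm:
  motion:
    - [0,0,0,1.6,3.6,0.3,-1]
    - [-0.0097,0.0059,0.0095,0,0,0,-1]
    - [-0.0097,0.0059,0.0095,0,0,0,-1]
    - [-0.0097,0.0059,0.0095,0,0,0,-1]
    - [-0.0097,0.0059,0.0095,0,0,0,-1]
    - [0,0,0,0,0,0,-1]
    - [0,0,0,0,0,0,-1]

```text
time_s: 17.55
position: [0.4002, -0.0395, 0.1359]
tcp_rot: [0.947, 0.132, 0.291, -0.038]
ft_force: [0.3, 0.1, -0.1]
finger_gap: 0.0854
```

```bash
python3 s.py .12 .031
```

```text
[ 0.4002 -0.0395  0.1359] [-0.45  0.18  2.43  1.42  0.38 -0.47] [ 0.3  0.1 -0.1]
shift mm (now tool) [1.1 0.4 0.2] (final tool) [1.1 0.4 0.2] turn deg [0.1 0.8 0.3]
shift mm (now tool) [ 2.3  0.3 89.2] (final tool) [ 1.1  0.4 89.2] turn deg [0.1 0.8 0.3]
```

jog_arm:
  motion:
    - [0.001,0.0004,0,0.1,0.8,0.3,-1]
    - [0,0,0.015,0,0,0,-1]
    - [0,0,0.015,0,0,0,-1]
    - [0,0,0.015,0,0,0,-1]
    - [0,0,0,0,0,0,-1]
    - [0,0,0,0,0,0,-1]

```text
time_s: 18.15
position: [0.4258, -0.0322, 0.0998]
tcp_rot: [0.945, 0.129, 0.298, -0.041]
ft_force: [0.8, -0.2, 0.3]
finger_gap: 0.0858
```

```bash
python3 s.py .031
```

```text
[ 0.4258 -0.0322  0.0998] [-0.4   0.33  2.4   1.8   0.37 -0.82] [ 0.8 -0.2  0.3]
shift mm (now tool) [-0.1  0.5 44.4] (final tool) [-0.1  0.5 44.4] turn deg [-0. -0. -0.]
```

jog_arm:
  motion:
    - [0,0.0005,0.012,0,0,0,-1]
    - [0,0,0.012,0,0,0,-1]
    - [0,0,0.012,0,0,0,-1]
    - [0,0,0.008,0,0,0,-1]
    - [0,0,0,0,0,0,-1]
    - [0,0,0,0,0,0,-1]

```text
time_s: 18.75
position: [0.4501, -0.0262, 0.0638]
tcp_rot: [0.945, 0.129, 0.298, -0.041]
ft_force: [0.4, 0.1, 0.9]
finger_gap: 0.0854
```

```bash
python3 s.py .031
python3 - <<'E'
from h import *
from cell import *
o=get_obs();d=get_image("wrist"); cv2.imwrite("pics/w6.png",d["color"][...,::-1])
E
```

```text
[ 0.4501 -0.0262  0.0638] [-0.35  0.46  2.36  2.07  0.39 -1.07] [0.4 0.1 0.9]
shift mm (now tool) [ 0.1 -0.3  0.6] (final tool) [ 0.1 -0.3  0.6] turn deg [-0.  -0.  -0.1]
```

View pics/w6.png

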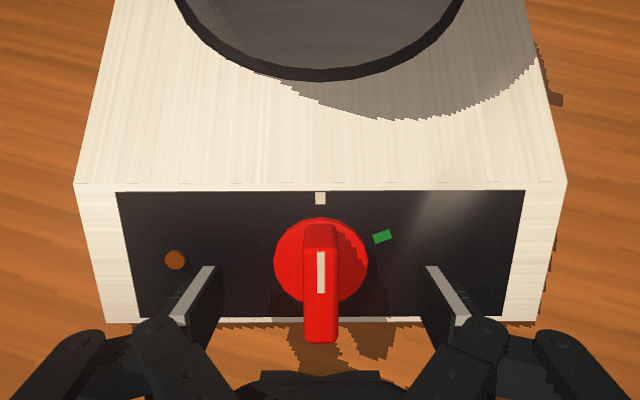

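The dial bar stands upright at (320,290), centred between the jaws, so I'll close on it.

jog_arm:
  motion:
    - [0,0,0,0,0,0,1]
    - [0,0,0,0,0,0,1]
    - [0,0,0,0,0,0,1]
    - [0,0,0,0,0,0,1]
    - [0,0,0,0,0,0,1]
    - [0,0,0,0,0,0,1]
    - [0,0,0,0,0,0,1]
    - [0,0,0,0,0,0,1]
  force: 60

```text
time_s: 19.6
position: [0.4501, -0.0264, 0.0632]
tcp_rot: [0.945, 0.128, 0.298, -0.041]
ft_force: [-4.1, -2.7, 7.1]
finger_gap: 0.0138
```

jog_arm:
  motion:
    - [0,0,0,0,0,4,1]
    - [0,0,0,0,0,6,1]
    - [0,0,0,0,0,6,1]
    - [0,0,0,0,0,0,1]

```text
time_s: 20.0
position: [0.4502, -0.0265, 0.0632]
tcp_rot: [0.954, -0.006, 0.289, -0.082]
ft_force: [-4.3, -3.4, 7.0]
finger_gap: 0.0141
```

jog_arm:
  motion:
    - [0,0,0,0,0,7,1]
    - [0,0,0,0,0,7,1]
    - [0,0,0,0,0,7,1]
    - [0,0,0,0,0,7,1]
    - [0,0,0,0,0,7,1]
    - [0,0,0,0,0,7,1]
    - [0,0,0,0,0,7,1]
    - [0,0,0,0,0,3,1]
    - [0,0,0,0,0,0,1]
    - [0,0,0,0,0,0,1]

```text
time_s: 21.0
position: [0.4501, -0.0267, 0.0631]
tcp_rot: [0.855, -0.423, 0.224, -0.2]
ft_force: [-3.9, -4.9, 6.4]
finger_gap: 0.0137
```

```bash
python3 s.py .031; python3 -c "
from cell import *;print(get_obs()['ft_torque'].round(2))"
```

```text
[ 0.4501 -0.0267  0.0631] [-0.35  0.46  2.36  2.08  0.39  0.12] [-3.9 -4.9  6.4]
shift mm (now tool) [-0.4 -0.8  0.1] (final tool) [ 0.6 -0.7  0.1] turn deg [  0.1   0.  -68.2]
[-0.41  0.38 -0.39]
```

Turned 68°, so it has snapped over. I'll open and back out along the axis.

jog_arm:
  motion:
    - [0,0,0,0,0,0,-1]
    - [0,0,0,0,0,0,-1]
    - [0,0,0,0,0,0,-1]
    - [0,0,0,0,0,0,-1]
    - [0,0,0,0,0,0,-1]
    - [0,0,-0.01,0,0,0,-1]
    - [0,0,-0.02,0,0,0,-1]
    - [0,0,-0.03,0,0,0,-1]
    - [0,0,-0.03,0,0,0,-1]
    - [0,0,-0.03,0,0,0,-1]
    - [0,0,0,0,0,0,-1]
    - [0,0,0,0,0,0,-1]

```text
time_s: 22.2
position: [0.386, -0.0446, 0.16]
tcp_rot: [0.855, -0.422, 0.225, -0.201]
ft_force: [-0.1, 0.4, -0.6]
finger_gap: 0.0852
```

```bash
python3 s.py
python3 - <<'E'
from h import *
from cell import *
o=get_obs();w=get_image("wrist")["color"];a=get_image("scene")["color"];b=get_image("side")["color"]
def c(i,x,y,ww,h): return cv2.resize(i[y:y+h,x:x+ww],(400,300),interpolation=cv2.INTER_CUBIC)
m=np.vstack([np.hstack([c(a,305,180,100,75),c(b,298,130,100,75)]),np.hstack([c(w,0,0,640,400),c(a,100,100,400,300)])])
cv2.imwrite("pics/fin.png",m[...,::-1])
E
```

```text
[ 0.386  -0.0446  0.16  ] [-0.5   0.08  2.45  1.25  0.44  0.87] [-0.1  0.4 -0.6]
```

View pics/fin.png

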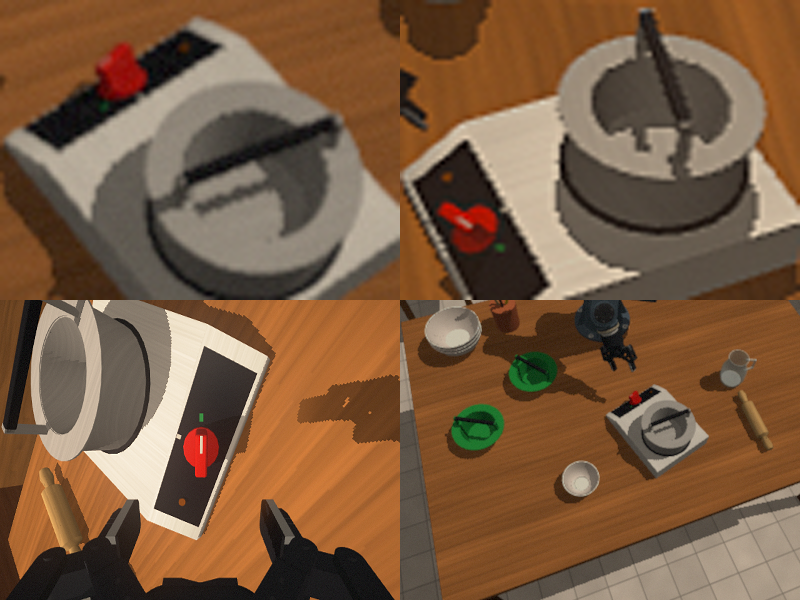

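The wrist view shows the pointer at the green mark (on), and the pan's rim is level on the drum. The bystanders haven't moved and the gripper is clear.

```bash
python3 -c "
from cell import *;print(job_done())"
```

```text
the job is handed in; nothing more can be done
None
```

The steel pan is seated in the warmer's well and the red dial is in the on notch. I handed the job in at about 22 s of the 58 s.

- **Pan:** I lifted it by the middle of its black handle and lowered it into the well. It made contact at a tool height of 0.1805 m, against 0.181 m expected for a seated pan. The rim looks level all round in the scene and side views.
- **Dial:** I turned it clockwise about 68°. After I let go, the pointer lies in line with the green mark.
- **Other things:** Judged by eye, the bowl, jug, rolling pin and green pans are where they were. The gripper is open and touching nothing, with wrist force near zero.
- **Disagreements:** My first wrist orientation for the dial ran into the last joint's range limit, about 30 mm off target. I turned the gripper half round and used the same grasp instead. Single-view estimates of the warmer's yaw ranged from 13.3° to 15.8°. I used 15.6°, and the dial was centred between the jaws.

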